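# Turn the bamboo spoon round in the utensil rack

## Robot

A 6-joint arm with a two-finger parallel gripper is mounted at the origin on the work surface. World frame = base frame: x ahead of the robot, y to its left, z up, the work surface at z = 0. Lengths are in m, angles in rad, forces in N, time in s.
With the tool pointing down it reaches from about 0.4 to 0.825 m from the base axis. Payload 7 kg.
Tool frame: the origin (TCP) lies between the finger pads; the fingertips stand 8 mm ahead of it and the grasp point (between the pads) lies 11 mm behind it (arm.finger_overhang is the distance from the TCP to the fingertips, in m); z points along the fingers, y is the line along which they close (so a half turn about z gives the same grasp; the last joint's range is limited). The gripper opens to 88 mm and grips with 3 to 60 N. Pads are 19 mm wide; open, the fingers measure 130 mm over their backs; the gripper's body (78 mm by 193 mm) begins 47 mm behind the grasp point.
Start: joints at [1.428, 0.359, 0.012, 0, -1.224, -0.288], TCP at [0.282, 0.613, 0.198] pointing down, gripper open.
Joint ranges: [-3.07, 3.07], [-1.43, 2.12], [-1.02, 1.25], [-3.03, 1.67], [-3.05, -0], [-3.03, 3.03]. Speed limits (rad/s): [2.39, 2.39, 3.01, 3.14, 3.14, 3.14].

## Interface

Orientations are given as [roll, pitch, yaw] about the fixed x, y, z axes, in that order (R = Rz(yaw) Ry(pitch) Rx(roll)).
In Python, from station import arm gives the robot as it stands.
- The arm moves only by the tool move_arm, never from a script. Its argument "rows" is text: rows parted by semicolons, each of 7 numbers parted by spaces: the turn, a rotation vector about the tool's x, y, z in degrees, then the shift along the tool's x, y, z in m, then the finger opening in m, from 0 to 0.0876. A call has 1 to 8 rows; each row shifts and turns the commanded pose from where the row before left it, along the tool's axes as they then stand; what a row does not reach is not made up. A row lasts 1/8 s, in which the tool goes at most 62.5 mm and 10.7 degrees, less where a joint would pass 70% of its speed; a pose out of reach is approached as far as the arm can. A call is refused whole if a number of a shift passes 0.0625 or a number of a turn 10.7, either way. A call with a gripper value outside its range is refused whole. The fingers move at their own pace and stop on an object; "squeeze" is the grip in N (left out, the last holds). Time passes only in rows, so rows that do not move let the fingers close. It gives the time, the measured TCP pose, the force, the opening and the grip force at its end, in the units of the state.
- arm.get_state(): the state, without advancing time (a new reading comes with each control period).
- arm.grab_frame(name): name is "side" or "top" or "wrist"; returns (picture, depth): 400x640x3 uint8, blue, green, red; 400x640 float32, m along the optical axis (not along the pixel's ray), 0 where there is no reading.
- arm.camera_model(name): a dict with "mtx" (3x3 intrinsics, pixels), "camera_from_world" (4x4, takes a point from world to camera coordinates); the wrist camera has in their place "mount" (4x4, takes a point from camera to tool coordinates, whose origin is the TCP and whose axes are the flange's). Camera axes: x right, y down, z forward; pixel columns grow to the right and rows downward; lengths in m; the calibration is good to about 2 mm. A picture is of the moment at which its call begins: read the wrist's pose just before it. camera_model takes no time and is no camera call.
- arm.job_done(): hands the job in; it is judged then, once.
The state is a dict: "t": time; "q": joint angles; "qd": joint speeds; "joint_efforts": joint torques, N m; "eef_pos": TCP position; "ee_rot": TCP orientation; "force": force on the tool from outside, world axes, zero at the start; "moment": the same for the moment, N m; "width": finger opening in m; "gripper_force": force on a finger pad.
Only numpy, scipy, OpenCV 4.12 (cv2) and the standard library are available. Lean on these libraries where they do the work, as an engineer would, in place of code of your own. Each camera call takes 0.05 s, during which the arm holds its last target. There are 200 camera calls.

## Task

The bamboo spoon was put into the covered utensil rack the wrong way round, with its bowl sticking out. Draw it right out, lay it down on the bench and let go, change your hold, and slide it bowl first into the empty bay it came from, lying flat and straight with the bowl right up to the back wall and the handle sticking out like the others. Leave the ladle, the whisk, the plate and the pitcher where they are.

Things in the scene. Friction and masses are not known exactly. Their poses are not given: they have to be found in the camera images.
- rack: Fixed utensil rack, 180 deep (x) by 274 wide (y) by 80 mm high: 4 mm steel partitions, 5 mm clear cover, underside at 75 mm. Three bays in a row along y, 90 mm apart, 86 mm wide inside, no floor (utensils lie on the bench). Origin: centre of the underside. x points into the bays, from the open front (x = -90 mm) to the back wall's inner face (+86 mm). Which bay holds which utensil varies.
- bay0 (a point): Centre of the open front of the bay at the rack's +y end, at bench level; axes as the rack's (x into the bay). Inner face of the back wall at x = 176 mm, partitions at y = +-43 mm.
- bay1 (a point): The same for the middle bay.
- bay2 (a point): The same for the bay at the rack's -y end.
- spoon: Bamboo spoon, 310 mm, 40 to 80 g, lying hollow side up. Origin: mid-length, underside; x points to the bowl, z up. Handle x = -155 to 58 mm, 18 wide, 12 thick. Bowl x = 58 to 155 mm, 14 thick, 52 wide with parallel sides from x = 80 to 130 mm, narrower before and after. Balance point near x = 20 mm. At the start its handle is in a bay, the bowl sticks out 136 to 152 mm, nearly straight.
- spoon_bowl_tip (a point): Far end of the spoon's bowl, on the centre line, 6 mm above the underside; axes as the spoon's.
- spoon_handle_end (a point): Free end of the spoon's handle, on the centre line, 6 mm above the underside; axes as the spoon's.
- ladle: Aluminium ladle, 320 mm long, 72 mm bowl, lying the right way round in its bay: bowl in, flat 19 mm wide handle out. Its handle sticks out of the rack by about 150 to 166 mm and stays below 45 mm over the bench there. Origin on the bench near mid-length, x towards the bowl. Bystander, loose.
- whisk: Steel balloon whisk, 310 mm long, 58 mm wide at the wires, lying the right way round in its bay: wires in, round 22 mm handle out, sticking out by about 140 to 156 mm, below 35 mm over the bench there. Origin on the bench near mid-length, x towards the wires. Bystander, loose.
- plate: White ceramic plate, 210 mm across, 22 mm high, on the bench. Origin: centre of the underside. Bystander, loose.
- pitcher: Blue plastic pitcher, 200 mm high, 124 mm across the rim, with a loop handle reaching 104 mm from the axis on its y side. Origin: centre of the underside. Bystander, loose.

How it is judged:
By the outcome, as a careful person would: the job done as asked, in the order asked, and still so for the second after the job is handed in, with the robot touching nothing.
It also fails if it takes over 59 s, if anything falls off the work surface, if the arm or the gripper's body presses on something with over 40 N, if the wrist force passes 120 N, or if a joint passes its speed limit or range.

## Working session

There is one attempt and no reset: what is moved stays moved. The work goes in short steps, Python scripts to look and compute and a tool call to move; the robot and the scene stay as the last step left them, time stands still between calls to the robot, and variables do not carry over. Pictures are saved under pics/ and viewed, at most 10 in all, crops included, and the job is handed in when it is done.

Besides the shell and the picture viewer there is one more tool, called after "Call:" as name(argument=value, ...) on one line, values as JSON. move_arm: Moves the arm, as the interface text tells. Its arguments: {"type":"object","properties":{"rows":{"type":"string"},"squeeze":{"type":"number"}},"required":["rows"]}

```bash
ls; mkdir -p pics
python3 - <<'E'
from station import arm
import cv2,numpy as np
s=arm.get_state();print(s['t'],s['eef_pos'],s['ee_rot'],s['width'])
for n in('top','side'):
    p,d=arm.grab_frame(n);cv2.imwrite(f'pics/{n}0.png',p);np.save(f'{n}0.npy',d)
    m=arm.camera_model(n);print(n,m['mtx'].tolist() if hasattr(m['mtx'],'tolist') else m['mtx']);print(np.round(np.array(m['camera_from_world']),3))
E
```

```text
pics
0.0 [0.28166668 0.61283266 0.19671925] [ 3.13992383e+00 -1.26473575e-04 -4.30932178e-01] 0.08733325741418096
top [[381.1203570350584, 0.0, 318.3453886334927], [0.0, 381.1203570350584, 192.2929770207572], [0.0, 0.0, 1.0]]
[[ 0.021 -1.     0.02  -0.071]
 [-0.991 -0.024 -0.129  0.531]
 [ 0.129 -0.017 -0.991  1.09 ]
 [ 0.     0.     0.     1.   ]]
side [[384.1856868593662, 0.0, 325.20114140901944], [0.0, 384.1856868593662, 196.44811392276932], [0.0, 0.0, 1.0]]
[[ 0.975 -0.223 -0.013 -0.541]
 [-0.172 -0.716 -0.677  0.071]
 [ 0.142  0.662 -0.736  1.112]
 [ 0.     0.     0.     1.   ]]
```

View pics/top0.png

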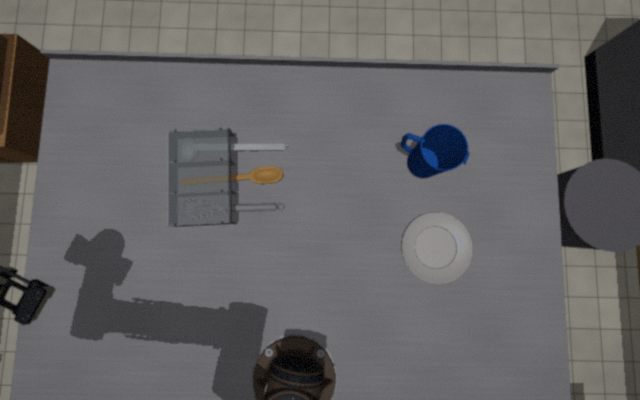

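View pics/side0.png

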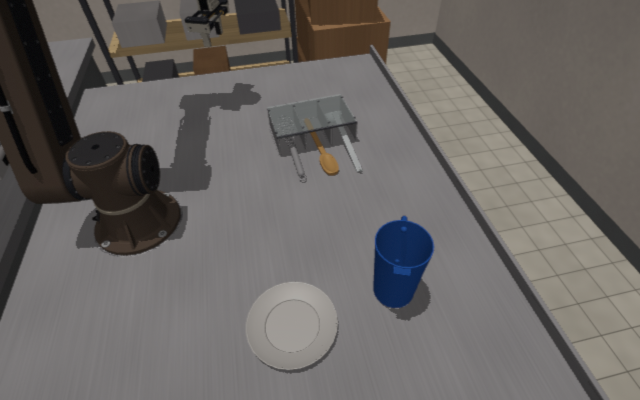

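The top view shows the rack at cols 168-238, rows 128-226, opening to the right (world -y). The spoon is in the middle bay with its bowl at about (267,176), the ladle above it at row 147 and the whisk below at row 207. The plate and pitcher are well to the right in the top view.

```bash
cat > h.py <<'E'
import numpy as np,cv2
from station import arm
from scipy.spatial.transform import Rotation as R
def cam(n,s=None):
    m=arm.camera_model(n);K=np.array(m['mtx'])
    if n!='wrist': return K,np.linalg.inv(np.array(m['camera_from_world']))
    T=np.eye(4);T[:3,:3]=R.from_euler('xyz',s['ee_rot']).as_matrix();T[:3,3]=s['eef_pos']
    return K,T@np.array(m['mount'])
def plane(K,W,uv,z):
    uv=np.atleast_2d(uv).astype(float);r=np.c_[uv,np.ones(len(uv))]@np.linalg.inv(K).T@W[:3,:3].T
    o=W[:3,3];return o+r*((z-o[2])/r[:,2])[:,None]
def orange(p):
    h=cv2.cvtColor(p,cv2.COLOR_BGR2HSV);return cv2.inRange(h,(8,120,70),(25,255,255))
E
python3 - <<'E'
from h import *
p=cv2.imread('pics/top0.png');K,W=cam('top')
c=p[110:245,150:310];cv2.imwrite('pics/top_c.png',cv2.resize(c,None,fx=5,fy=4.4,interpolation=cv2.INTER_CUBIC)[:600,:800])
m=orange(p);m[:, :238]=0;m[:100]=0;m[260:]=0;m[:,300:]=0
ys,xs=np.nonzero(m);P=plane(K,W,np.c_[xs,ys],.012)
print(P[:,:2].min(0),P[:,:2].max(0))
bowl=P[P[:,1]<P[:,1].min()+.09];print('bowl c',bowl.mean(0))
print('whole neck',P[(P[:,1]>P[:,1].max()-.03)].mean(0))
print('rack corners z.08',plane(K,W,[[170,129],[237,129],[237,225],[169,226]],.08).round(3))
E
```

```text
[0.56250245 0.05426929] [0.60981363 0.18396914]
bowl c [0.58582893 0.09882025 0.012     ]
whole neck [0.57823008 0.17003192 0.012     ]
rack corners z.08 [[0.7   0.372 0.08 ]
 [0.705 0.18  0.08 ]
 [0.429 0.167 0.08 ]
 [0.422 0.355 0.08 ]]
```

View pics/top_c.png

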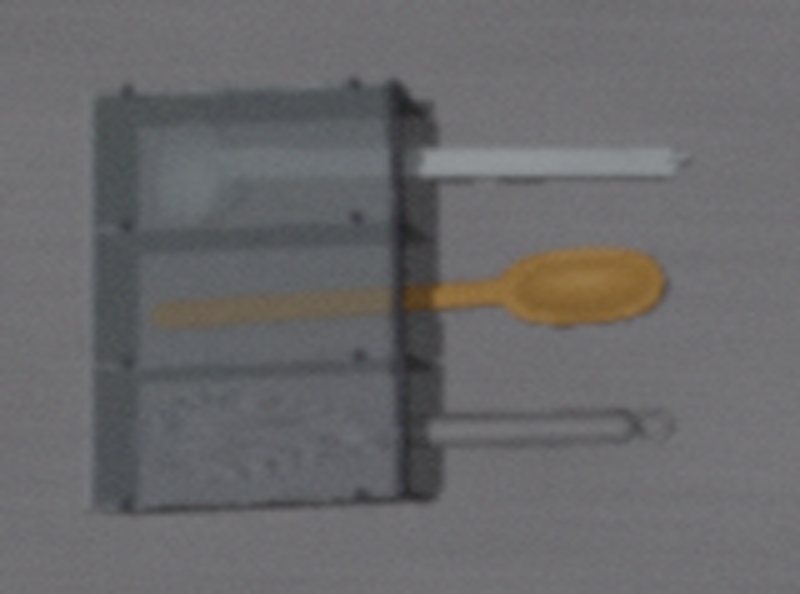

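The zoomed crop confirms it: the spoon handle is in the middle bay, slightly skewed, with the ladle in the bay above and the whisk in the bay below. I'll hover over the bowl for a wrist view.

```bash
cat >> h.py <<'E'
def go(pos,yaw=None,s=None):
    "shift in present tool axes (m), and tool turn (deg) to reach world pos with tool down at yaw deg"
    s=s or arm.get_state();Rm=R.from_euler('xyz',s['ee_rot'])
    sh=Rm.inv().apply(np.array(pos)-s['eef_pos']);out=[sh.round(4).tolist()]
    if yaw is not None:
        t=(Rm.inv()*R.from_euler('xyz',[180,0,yaw],degrees=True)).as_rotvec(degrees=True);out.append(t.round(2).tolist())
    return out
E
python3 - <<'E'
from h import *
print(go([.586,.08,.28],-86),np.array(arm.camera_model('wrist')['mount']).round(3),arm.camera_model('wrist')['mtx'])
K,W=cam('top');print('plate',plane(K,W,[[437,247]],.01),'pitcher base?',plane(K,W,[[424,164],[403,145]],.0))
E
```

```text
[[0.4991, 0.3572, -0.0826], [0.07, -0.05, 61.31]] [[-0.    -0.959 -0.282  0.075]
 [ 1.    -0.    -0.    -0.001]
 [ 0.    -0.282  0.959 -0.187]
 [ 0.     0.     0.     1.   ]] [[348.70480032   0.         320.13660926]
 [  0.         348.70480032 191.04276966]
 [  0.           0.           1.        ]]
plate [[ 0.37986316 -0.41676073  0.01      ]] pitcher base? [[ 0.63312034 -0.38452046  0.        ]
 [ 0.69164214 -0.31977371  0.        ]]
```

Call:
move_arm(rows="0 0 0 0.05 0.036 -0.01 0.085;0 0 0 0.05 0.036 -0.01 0.085;0 0 0 0.05 0.036 -0.01 0.085;0 0 0 0.05 0.036 -0.01 0.085;0 0 0 0.05 0.036 -0.01 0.085;0 0 0 0.05 0.036 -0.01 0.085;0 0 0 0.05 0.036 -0.01 0.085;0 0 0 0.05 0.036 -0.01 0.085")

```text
t: 1.1
eef_pos: [0.5255, 0.1827, 0.2779]
ee_rot: [-3.142, 0.0, -0.43]
force: [1.6, 1.8, -0.1]
width: 0.0851
gripper_force: 0.0
```

Call:
move_arm(rows="0 0 0 0.05 0.036 0 0.085;0 0 0 0.05 0.036 0 0.085;0 0 10.2 0 0 0 0.085;0 0 10.2 0 0 0 0.085;0 0 10.2 0 0 0 0.085;0 0 10.2 0 0 0 0.085;0 0 10.2 0 0 0 0.085;0 0 10.2 0 0 0 0.085")

```text
t: 2.1
eef_pos: [0.5856, 0.0774, 0.2772]
ee_rot: [3.141, -0.0, -1.505]
force: [0.5, 0.1, 0.1]
width: 0.085
gripper_force: 0.0
```

Run:
```python
from h import *
s=arm.get_state();print(s['t'],s['eef_pos'],s['ee_rot'],s['q'])
p,d=arm.grab_frame('wrist');cv2.imwrite('pics/w1.png',p);np.save('w1.npy',d)
K,W=cam('wrist',s)
n,_,st,_=cv2.connectedComponentsWithStats(orange(p));i=1+st[1:,4].argmax();print(st[1:][st[1:,4]>100])
m=(_*0)[:,0]
```

```text
2.1 [0.58561574 0.07735184 0.27722459] [ 3.14079106e+00 -1.00299231e-04 -1.50485522e+00] [ 4.61861066e-01  1.80229154e-01 -5.14510890e-02 -2.22506392e-04
 -1.33989436e+00 -3.95868989e-01]
[[ 299  131   37  123 2699]
 [ 492  260   29   58  733]
 [ 122  292   26   25  242]
 [ 283  328  357   19 4733]]
```

View pics/w1.png

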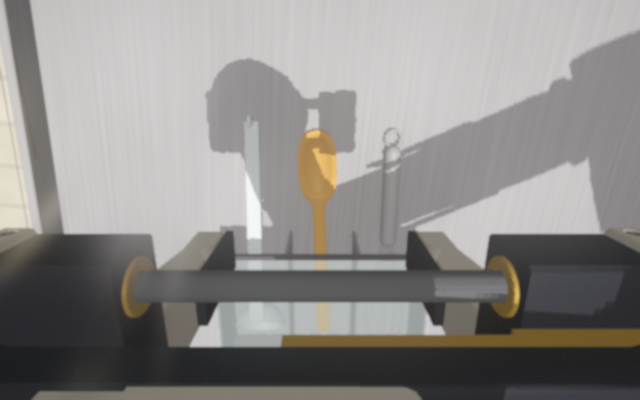

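The wrist view shows the bowl tip at (316,130), the neck at about (319,205), the rack's front cover edge at row 257 and the middle bay's partition edges near cols 291 and 354. Now I'll measure these.

Run:
```python
from h import *
s=arm.get_state();K,W=cam('wrist',s);p=cv2.imread('pics/w1.png')
m=orange(p);m[255:]=0;m[:, :290]=0;m[:,345:]=0
ys,xs=np.nonzero(m);P=plane(K,W,np.c_[xs,ys],.012)
print('tip',P[P[:,1].argmin()],P[:,1].max())
for a in np.arange(P[:,1].min(),P[:,1].max(),.015):
    q=P[(P[:,1]>=a)&(P[:,1]<a+.015)];print(a.round(3),(q[:,0].min()+q[:,0].max())/2,np.ptp(q[:,0]).round(3))
m=orange(p);m[:298]=0;m[334:]=0;m[:,:300]=0;m[:,340:]=0;ys,xs=np.nonzero(m)
print('handle in bay',plane(K,W,np.c_[xs,ys],.012)[[0,-1]] if len(xs) else 0)
print('part bottoms',plane(K,W,[[291,232],[354,232]],0),'cover front',plane(K,W,[[235,257],[408,257]],.08))
print('part tops',plane(K,W,[[291,257],[354,257]],.075))
g=cv2.cvtColor(p,cv2.COLOR_BGR2GRAY);c=p[215:345,190:450];cv2.imwrite('pics/w1c.png',cv2.resize(c,None,fx=3,fy=3,interpolation=cv2.INTER_CUBIC))
```

```text
tip [0.58732896 0.05518292 0.012     ] 0.22760679932301947
0.055 0.5897856473683181 0.038
0.07 0.588975073404853 0.046
0.085 0.5884014474479056 0.047
0.1 0.5870455225285378 0.048
0.115 0.5860847858813283 0.046
0.13 0.5850082110350074 0.042
0.145 0.5842542043480665 0.026
0.16 0.5816704320216732 0.013
0.175 0.5801573414985346 0.012
0.19 0.5786122616809846 0.013
0.205 0.5777486743573241 0.013
0.22 0.5764440877986212 0.012
handle in bay 0
part bottoms [[0.61937025 0.20261949 0.        ]
 [0.52897213 0.19751595 0.        ]] cover front [[0.68107833 0.20481301 0.08      ]
 [0.47103901 0.19298057 0.08      ]]
part tops [[0.61343199 0.20356441 0.075     ]
 [0.53594752 0.19919937 0.075     ]]
```

View pics/w1c.png

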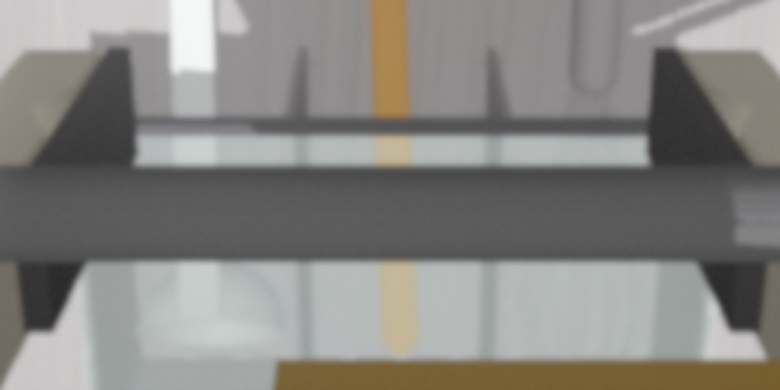

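Run:
```python
from h import *
print(go([.5865,.103,.011],-85.4))
```

```text
[[-0.0256, -0.0026, 0.2662], [0.05, -0.01, -1.32]]
```

Call:
move_arm(rows="0 0 -1.3 -0.0256 -0.0026 0.05 0.085;0 0 0 0 0 0.05 0.085;0 0 0 0 0 0.05 0.085;0 0 0 0 0 0.05 0.085;0 0 0 0 0 0.04 0.085;0 0 0 0 0 0.02 0.085;0 0 0 0 0 0.0062 0.085;0 0 0 0 0 0 0.085")

```text
t: 3.15
eef_pos: [0.5868, 0.1032, 0.0116]
ee_rot: [3.142, -0.0, -1.475]
force: [0.1, -0.2, -0.2]
width: 0.085
gripper_force: 0.0
```

Call:
move_arm(rows="0 0 0 0 0 0 0.04;0 0 0 0 0 0 0.04;0 0 0 0 0 0 0.04;0 0 0 0 0 0 0.04;0 0 0 0 0 0 0.04;0 0 0 0 0 0 0.04", squeeze=25)

```text
t: 3.9
eef_pos: [0.5866, 0.1031, 0.0114]
ee_rot: [3.142, -0.0, -1.476]
force: [-0.4, -0.1, 0.7]
width: 0.0406
gripper_force: 0.0
```

Run:
```python
from h import *
p,d=arm.grab_frame('side');print(arm.get_state()['width'],arm.get_state()['gripper_force'])
q,_=arm.grab_frame('wrist')
a=cv2.resize(p[70:230,220:420],(400,320),interpolation=cv2.INTER_CUBIC);b=cv2.resize(q,(400,250));
cv2.imwrite('pics/g1.png',np.vstack([a,b]))
```

```text
0.04015357817047872 0.0
```

View pics/g1.png

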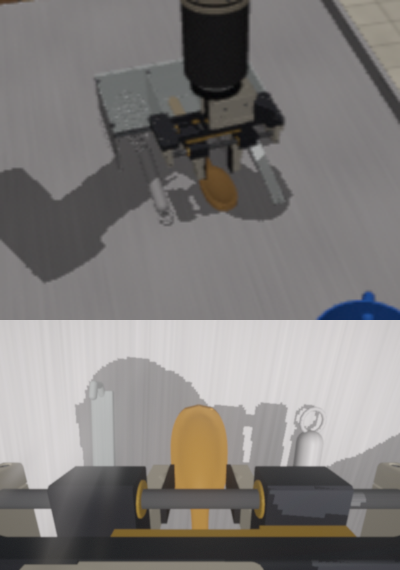

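The fingers are around the neck end, and the bowl appears further out in front of them. I'll measure where the tip is now.

```bash
cat >> h.py <<'E'
def spoonprof(n,lo,hi,z=.012,s=None,p=None,xr=(.4,.75)):
    s=s or arm.get_state();p=arm.grab_frame(n)[0] if p is None else p
    K,W=cam(n,s);ys,xs=np.nonzero(orange(p));P=plane(K,W,np.c_[xs,ys],z)
    P=P[(P[:,1]>lo)&(P[:,1]<hi)&(P[:,0]>xr[0])&(P[:,0]<xr[1])];print('ymin',P[P[:,1].argmin()].round(4),'ymax',P[P[:,1].argmax()].round(4))
    for a in np.arange(P[:,1].min(),P[:,1].max(),.02):
        q=P[(P[:,1]>=a)&(P[:,1]<a+.02)]
        if len(q): print((a+.01).round(3),((q[:,0].min()+q[:,0].max())/2).round(4),np.ptp(q[:,0]).round(3))
    return P
E
python3 - <<'E'
from h import *
s=arm.get_state();print(s['eef_pos'])
spoonprof('wrist',-.1,.2,s=s);
print('top');spoonprof('top',-.1,.19,s=s,xr=(.54,.63));
E
```

```text
[0.58654402 0.10308788 0.01138064]
ymin [0.5897 0.0539 0.012 ] ymax [0.6688 0.1949 0.012 ]
0.064 0.5896 0.045
0.084 0.5882 0.05
0.104 0.5868 0.052
0.124 0.5815 0.12
0.144 0.5811 0.127
0.164 0.5324 0.224
0.184 0.5574 0.223
0.204 0.6637 0.01
top
ymin [0.5795 0.0543 0.012 ] ymax [0.5823 0.19   0.012 ]
0.064 0.5899 0.04
0.084 0.5989 0.022
0.164 0.5798 0.012
0.184 0.5764 0.013
```

Call:
move_arm(rows="0 0 0 0 0 0 0.03;0 0 0 0 0 0 0.03;0 0 0 0 0 0 0.03", squeeze=15)

```text
t: 4.47
eef_pos: [0.5866, 0.1031, 0.0115]
ee_rot: [3.142, -0.0, -1.476]
force: [-0.8, -0.6, 0.7]
width: 0.0304
gripper_force: 0.0
```

Run:
```python
from h import *
s=arm.get_state();print(s['eef_pos'],s['width'],s['gripper_force'])
p=arm.grab_frame('wrist')[0];spoonprof('wrist',-.1,.12,s=s,p=p)
cv2.imwrite('pics/g2.png',p)
```

```text
[0.58662162 0.10311488 0.01145896] 0.03044985032550987 0.0
ymin [0.5903 0.0539 0.012 ] ymax [0.5858 0.12   0.012 ]
0.064 0.5897 0.045
0.084 0.5883 0.05
0.104 0.5875 0.051
0.124 0.572 0.064
```

View pics/g2.png

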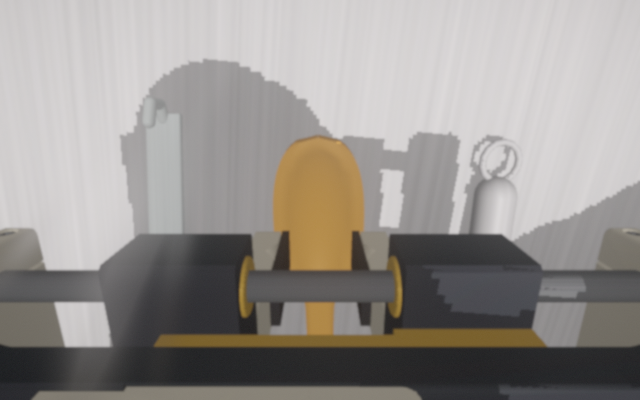

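Run:
```python
from h import *
print(arm.finger_overhang)
s=arm.get_state();p,d=arm.grab_frame('wrist');K,W=cam('wrist',s);M=np.array(arm.camera_model('wrist')['mount'])
for u,v in [(280,238),(280,245),(278,260),(275,300),(358,238),(358,250),(319,180),(319,250),(265,240),(375,240)]:
    z=d[v,u];c=np.linalg.inv(K)@[u,v,1]*z;t=M@np.r_[c,1];print(u,v,z.round(3),t[:3].round(4),p[v,u])
K,W=cam('side');p,d=arm.grab_frame('side')
ys,xs=np.mgrid[0:400,0:640];c=(np.stack([xs,ys,np.ones_like(xs)],-1)@np.linalg.inv(K).T)*d[...,None];w=c@W[:3,:3].T+W[:3,3]
b=(abs(w[...,0]-.5866)<.08)&(abs(w[...,1]-.103)<.03)&(d>0)&(w[...,2]>.02)
q=w[b];print(len(q),np.sort(q[:,2])[:10])
for lo in np.arange(.02,.12,.01):
    r=q[(q[:,2]>=lo)&(q[:,2]<lo+.01)]
    if len(r):print(lo.round(2),len(r),r.min(0).round(3),r.max(0).round(3))
```

```text
0.008
280 238 0.161 [ 0.0082 -0.0181 -0.0382] [83 92 98]
280 245 0.155 [ 0.0078 -0.0174 -0.0448] [46 53 60]
278 260 0.142 [ 0.0078 -0.0166 -0.0589] [42 46 54]
275 300 0.085 [ 0.0249 -0.0106 -0.1125] [81 82 82]
358 238 0.162 [ 0.0079  0.0181 -0.0376] [49 57 65]
358 250 0.152 [ 0.0072  0.017  -0.0486] [45 53 61]
319 180 0.197 [ 0.025  -0.0001  0.0038] [ 80 138 178]
319 250 0.21 [-0.0187 -0.0002  0.0046] [ 79 143 183]
265 240 0.156 [ 0.0096 -0.0242 -0.0434] [124 135 141]
375 240 0.157 [ 0.009   0.0253 -0.0422] [125 136 142]
2334 [0.02030603 0.02174271 0.0266656  0.02701412 0.03938287 0.04280103
 0.04288328 0.0434303  0.04401439 0.04408269]
0.02 4 [0.664 0.105 0.02 ] [0.666 0.128 0.027]
0.03 1 [0.563 0.093 0.039] [0.563 0.093 0.039]
0.04 20 [0.556 0.087 0.043] [0.619 0.111 0.05 ]
0.05 36 [0.557 0.086 0.05 ] [0.619 0.11  0.06 ]
0.06 32 [0.556 0.088 0.06 ] [0.619 0.111 0.07 ]
0.07 31 [0.555 0.087 0.071] [0.622 0.109 0.08 ]
0.08 30 [0.556 0.085 0.08 ] [0.621 0.112 0.089]
0.09 9 [0.539 0.09  0.09 ] [0.612 0.114 0.1  ]
0.1 6 [0.539 0.096 0.102] [0.608 0.112 0.108]
0.11 18 [0.536 0.075 0.11 ] [0.661 0.125 0.12 ]
```

Both depth views agree that the real fingertips sit about 30 mm behind the reported TCP, not 8 mm ahead of it. They closed in the air above the bowl. I'll reopen, lower about 38 mm while watching the force, and use that offset from here on.

Call:
move_arm(rows="0 0 0 0 0 0 0.08;0 0 0 0 0 0 0.08;0 0 0 0 0 0 0.08;0 0 0 0 0 0 0.08;0 0 0 0 0 0.01 0.08;0 0 0 0 0 0.01 0.08;0 0 0 0 0 0.006 0.08;0 0 0 0 0 0 0.08")

```text
t: 5.62
eef_pos: [0.5861, 0.1029, -0.0154]
ee_rot: [3.14, -0.001, -1.476]
force: [-0.4, 0.1, -0.2]
width: 0.0797
gripper_force: 0.0
```

```bash
cat > tips.py <<'E'
from h import *
K,W=cam('side');p,d=arm.grab_frame('side');s=arm.get_state()
ys,xs=np.mgrid[0:400,0:640];c=(np.stack([xs,ys,np.ones_like(xs)],-1)@np.linalg.inv(K).T)*d[...,None];w=c@W[:3,:3].T+W[:3,3]
x,y,_=s['eef_pos'];b=(abs(w[...,0]-x)<.07)&(abs(w[...,1]-y)<.025)&(d>0)&(w[...,2]>.004)
q=w[b];print(s['eef_pos'],s['width'],s['force'])
for lo in np.arange(.004,.07,.006):
    r=q[(q[:,2]>=lo)&(q[:,2]<lo+.006)]
    if len(r):print(lo.round(3),len(r),r.min(0).round(3),r.max(0).round(3))
E
python3 tips.py
```

```text
[ 0.58645874  0.10299397 -0.01495744] 0.07972571903048631 [-0.08437683 -0.88617831  0.43035197]
0.004 100 [0.528 0.08  0.004] [0.614 0.127 0.01 ]
0.01 70 [0.538 0.079 0.01 ] [0.63  0.128 0.016]
0.016 20 [0.532 0.085 0.016] [0.643 0.124 0.022]
0.022 20 [0.532 0.083 0.022] [0.643 0.117 0.028]
0.028 20 [0.532 0.084 0.028] [0.644 0.114 0.033]
0.034 18 [0.531 0.084 0.034] [0.642 0.116 0.04 ]
0.04 18 [0.532 0.083 0.04 ] [0.643 0.116 0.046]
0.046 21 [0.53  0.082 0.047] [0.646 0.112 0.052]
0.052 18 [0.532 0.083 0.052] [0.643 0.106 0.058]
0.058 14 [0.529 0.082 0.058] [0.645 0.107 0.064]
0.064 5 [0.631 0.094 0.064] [0.638 0.12  0.068]
```

The TCP now reads -15 mm with no contact, so the offset holds. I'll go 11 mm further and close.

Call:
move_arm(rows="0 0 0 0 0 0.006 0.08;0 0 0 0 0 0.005 0.08;0 0 0 0 0 0 0.08")

```text
t: 6.05
eef_pos: [0.5863, 0.1029, -0.026]
ee_rot: [3.141, -0.0, -1.476]
force: [0.0, -0.0, 0.6]
width: 0.0802
gripper_force: 0.0
```

Call:
move_arm(rows="0 0 0 0 0 0 0.04;0 0 0 0 0 0 0.04;0 0 0 0 0 0 0.04;0 0 0 0 0 0 0.04;0 0 0 0 0 0 0.04;0 0 0 0 0 0 0.04", squeeze=25)

```text
t: 6.8
eef_pos: [0.5868, 0.1032, -0.0254]
ee_rot: [-3.141, 0.0, -1.476]
force: [0.0, -0.1, 1.4]
width: 0.052
gripper_force: 25.0
```

Gripped at 52 mm and 25 N. Drawing it straight out.

Call:
move_arm(rows="0 0 0 0.01 0 -0.001 0.04;0 0 0 0.025 0 0 0.04;0 0 0 0.03 0 0 0.04;0 0 0 0.03 0 0 0.04;0 0 0 0.03 0 0 0.04;0 0 0 0.03 0 0 0.04;0 0 0 0.03 0 0 0.04;0 0 0 0.025 0 0 0.04")

```text
t: 7.8
eef_pos: [0.606, -0.1077, -0.0248]
ee_rot: [3.141, 0.0, -1.477]
force: [-0.7, 0.8, -0.1]
width: 0.0516
gripper_force: 25.0
```

Run:
```python
from h import *
s=arm.get_state();print(s['q'],s['eef_pos'],s['width'],s['gripper_force'])
P=spoonprof('top',-.3,.3,s=s,xr=(.54,.66))
```

```text
[ 1.40926019e-01  4.84148343e-01 -3.68383726e-01 -8.94368503e-05
 -7.18874180e-01 -4.71471635e-02] [ 0.60598071 -0.10772795 -0.0247603 ] 0.051620902477525356 24.995901882648468
ymin [ 0.5969 -0.1514  0.012 ] ymax [0.5917 0.0577 0.012 ]
-0.141 0.5985 0.003
-0.101 0.5911 0.003
-0.081 0.6027 0.034
-0.061 0.6011 0.031
-0.041 0.5973 0.013
-0.021 0.5968 0.013
-0.001 0.5932 0.013
0.019 0.5912 0.016
0.039 0.5891 0.013
0.059 0.5873 0.015
```

Drawn out. Lifting and turning the first part.

Call:
move_arm(rows="0 0 0 0 0 -0.02 0.04;0 0 0 0 0 -0.045 0.04;0 0 0 0 0 -0.045 0.04;0 0 -10 0 0 0 0.04;0 0 -10 0 0 0 0.04;0 0 -10 0 0 0 0.04;0 0 -10 0 0 0 0.04;0 0 -10 0 0 0 0.04")

```text
t: 8.85
eef_pos: [0.6059, -0.1064, 0.0852]
ee_rot: [3.141, 0.001, -0.598]
force: [-0.4, -0.2, -0.3]
width: 0.0516
gripper_force: 25.0
```

Call:
move_arm(rows="0 0 -10 0 0 0 0.04;0 0 -10 0 0 0 0.04;0 0 -10 0 0 0 0.04;0 0 0 0 0 0 0.04")

```text
t: 9.35
eef_pos: [0.606, -0.1063, 0.0852]
ee_rot: [-3.142, 0.001, -0.082]
force: [-1.1, 0.4, -0.6]
width: 0.0517
gripper_force: 25.0
```

Run:
```python
from h import *
s=arm.get_state();print(s['q'],s['eef_pos'],s['ee_rot'],s['width'],s['gripper_force'],go([.58,.09,.085],93.2))
cv2.imwrite('pics/s2.png',np.vstack([arm.grab_frame('side')[0][60:300],arm.grab_frame('top')[0][100:400]]))
```

```text
[ 1.43272331e-01  3.54156626e-01 -2.69819017e-01 -1.59648406e-04
 -9.47349536e-01  1.34607274e+00] [ 0.6060296  -0.10630593  0.08523266] [-3.14158420e+00  5.44432255e-04 -8.15444991e-02] 0.05169287022156719 24.993564784526825 [[-0.0419, -0.1935, 0.0003], [-0.03, 0.02, -97.87]]
```

View pics/s2.png

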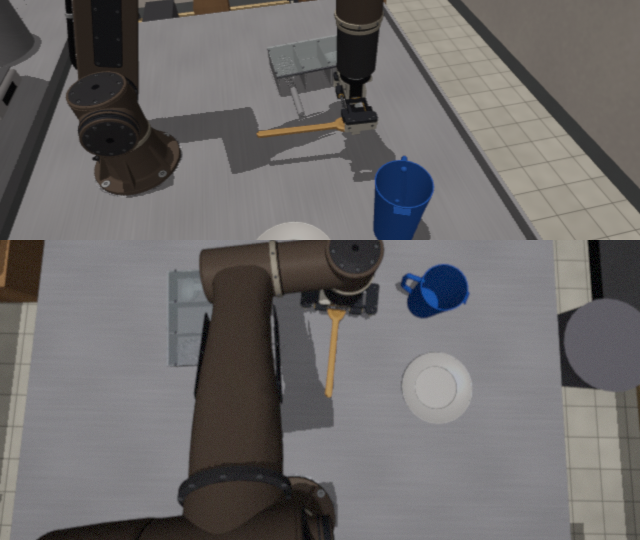

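The spoon is held level with its handle toward the robot, clear of everything. Moving it back in front of the bay and finishing the turn.

Call:
move_arm(rows="0 0 0 -0.0105 -0.0484 0 0.04;0 0 0 -0.0105 -0.0484 0 0.04;0 0 0 -0.0105 -0.0484 0 0.04;0 0 0 -0.0104 -0.0483 0 0.04;0 0 -9.8 0 0 0 0.04;0 0 -9.8 0 0 0 0.04;0 0 -9.8 0 0 0 0.04;0 0 -9.8 0 0 0 0.04")

```text
t: 10.45
eef_pos: [0.58, 0.0902, 0.0854]
ee_rot: [-3.142, 0.0, 0.606]
force: [0.1, 0.3, -1.2]
width: 0.0519
gripper_force: 25.0
```

Call:
move_arm(rows="0 0 -9.8 0 0 0 0.04;0 0 -9.8 0 0 0 0.04;0 0 -9.8 0 0 0 0.04;0 0 -9.8 0 0 0 0.04;0 0 -9.8 0 0 0 0.04;0 0 -9.8 0 0 0 0.04;0 0 0 0 0 0 0.04;0 0 0 0 0 0 0.04")

```text
t: 11.45
eef_pos: [0.5801, 0.0902, 0.0854]
ee_rot: [-3.142, -0.0, 1.625]
force: [0.4, -0.4, -0.3]
width: 0.0516
gripper_force: 25.0
```

Run:
```python
from h import *
s=arm.get_state();print(s['q'],s['eef_pos'],s['ee_rot'],s['width'],s['gripper_force'],go([.58,.09,-.0255],93.2))
print('handle, z guess .12');spoonprof('top',-.4,.05,z=.125,s=s,xr=(.5,.66))
p,d=arm.grab_frame('side');K,W=cam('side');m=orange(p);ys,xs=np.nonzero(m&(255*(d>0)).astype(np.uint8))
w=(np.c_[xs,ys,np.ones(len(xs))]@np.linalg.inv(K).T*d[ys,xs][:,None])@W[:3,:3].T+W[:3,3]
w=w[(w[:,0]>.5)&(w[:,0]<.7)&(w[:,1]<.2)&(w[:,1]>-.3)]
for a in np.arange(-.24,.2,.04):
    q=w[abs(w[:,1]-a)<.02]
    if len(q):print(a.round(2),np.median(q,0).round(4),len(q))
```

```text
[ 4.87068449e-01  3.11924260e-01 -3.33786641e-01 -6.76690601e-05
 -9.25108691e-01  2.70903096e+00] [0.58010495 0.09022512 0.08543942] [-3.14154887e+00 -3.93144340e-05  1.62526236e+00] 0.05161833854141915 24.995098114013672 [[-0.0002, -0.0001, 0.1109], [-0.0, -0.0, -0.08]]
handle, z guess .12
ymin [ 0.5878 -0.1622  0.125 ] ymax [0.5936 0.0488 0.125 ]
-0.152 0.5916 0.014
-0.132 0.5884 0.014
-0.112 0.5879 0.014
-0.092 0.5874 0.014
-0.072 0.5869 0.014
-0.052 0.585 0.012
-0.032 0.5832 0.014
-0.012 0.5826 0.014
0.008 0.5821 0.014
0.028 0.5816 0.014
0.048 0.5797 0.028
-0.16 [ 0.5929 -0.1557  0.1218] 52
-0.12 [ 0.5922 -0.1199  0.1217] 68
-0.08 [ 0.5902 -0.0796  0.1216] 72
-0.04 [ 0.5875 -0.0399  0.122 ] 62
0.0 [ 5.847e-01 -2.000e-04  1.222e-01] 55
0.04 [0.5802 0.0451 0.1233] 94
0.08 [0.5806 0.0791 0.1212] 144
0.12 [0.5862 0.1141 0.1214] 122
0.16 [0.5849 0.1414 0.1217] 1
```

The spoon is level and its underside is 110 mm up. Laying it down and letting go.

Call:
move_arm(rows="0 0 0 0 0 0.04 0.04;0 0 0 0 0 0.04 0.04;0 0 0 0 0 0.02 0.04;0 0 0 0 0 0.008 0.04;0 0 0 0 0 0.003 0.04;0 0 0 0 0 0 0.04")

```text
t: 12.3
eef_pos: [0.5808, 0.0906, -0.0247]
ee_rot: [3.14, -0.0, 1.63]
force: [-0.2, 0.1, -0.3]
width: 0.0517
gripper_force: 25.0
```

Call:
move_arm(rows="0 0 0 0 0 0 0.06;0 0 0 0 0 0 0.075;0 0 0 0 0 0 0.075;0 0 0 0 0 0 0.075;0 0 0 0 0 -0.03 0.075;0 0 0 0 0 -0.05 0.075;0 0 0 0 0 -0.05 0.075;0 0 0 0 0 0 0.075")

```text
t: 13.3
eef_pos: [0.583, 0.0913, 0.1091]
ee_rot: [3.134, -0.003, 1.631]
force: [0.4, -0.5, 0.0]
width: 0.0749
gripper_force: 0.0
```

Run:
```python
from h import *
s=arm.get_state();print(s['t'],s['q'],s['eef_pos'],s['ee_rot'],s['width'])
print('top');P=spoonprof('top',-.4,.2,s=s,xr=(.53,.63))
print('side');P=spoonprof('side',-.4,.2,s=s,xr=(.53,.63))
```

```text
13.3 [ 4.87194950e-01  2.87357255e-01 -3.07657577e-01  1.17567483e-03
 -9.67560725e-01  2.71407647e+00] [0.58296557 0.09134948 0.10913426] [ 3.13370836e+00 -2.52226238e-03  1.63114803e+00] 0.07486092310676433
top
ymin [ 0.5941 -0.1636  0.012 ] ymax [0.5851 0.0756 0.012 ]
-0.154 0.5939 0.013
-0.134 0.5934 0.013
-0.114 0.5914 0.016
-0.094 0.5894 0.013
-0.074 0.5888 0.013
-0.054 0.5882 0.012
-0.034 0.5863 0.01
-0.014 0.5858 0.01
0.006 0.5839 0.013
0.026 0.5831 0.012
0.046 0.5811 0.034
0.066 0.5794 0.043
side
ymin [ 0.5982 -0.1719  0.012 ] ymax [0.5796 0.1407 0.012 ]
-0.162 0.5958 0.015
-0.142 0.5945 0.016
-0.122 0.5929 0.016
-0.102 0.5922 0.016
-0.082 0.5901 0.015
-0.062 0.5898 0.014
-0.042 0.5881 0.015
-0.022 0.5868 0.014
-0.002 0.5855 0.015
0.018 0.5846 0.017
0.038 0.5813 0.033
0.058 0.5804 0.044
0.078 0.581 0.049
0.098 0.5805 0.051
0.118 0.5811 0.044
0.138 0.579 0.031
```

Laid down straight in front of the bay at about 93.3°, with the tip at (.579,.141) and the handle end at (.595,-.168). The hand needs a half turn so the last joint stays in range over the handle.

Call:
move_arm(rows="0 0 10 0 0 -0.03 0.06;0 0 10 0 0 -0.03 0.06;0 0 10 0 0 0 0.06;0 0 10 0 0 0 0.06;0 0 10 0 0 0 0.06;0 0 10 0 0 0 0.06;0 0 10 0 0 0 0.06;0 0 10 0 0 0 0.06")

```text
t: 14.4
eef_pos: [0.5793, 0.09, 0.1626]
ee_rot: [3.141, 0.003, 0.228]
force: [0.1, -0.2, 0.5]
width: 0.0598
gripper_force: 0.0
```

Call:
move_arm(rows="0 0 10 0 0 0 0.06;0 0 10 0 0 0 0.06;0 0 10 0 0 0 0.06;0 0 10 0 0 0 0.06;0 0 10 0 0 0 0.06;0 0 10 0 0 0 0.06;0 0 10 0 0 0 0.06;0 0 10 0 0 0 0.06")

```text
t: 15.4
eef_pos: [0.5793, 0.09, 0.1626]
ee_rot: [3.139, 0.0, -1.168]
force: [0.6, 0.2, 0.6]
width: 0.0599
gripper_force: 0.0
```

Call:
move_arm(rows="0 0 10 0 0 0 0.06;0 0 10 0 0 0 0.06;0 0 0 0.05 0 0 0.06;0 0 0 0.05 0 0 0.06;0 0 0 0.05 0 0 0.06;0 0 0 0 0 0 0.06")

```text
t: 16.15
eef_pos: [0.588, -0.0625, 0.1625]
ee_rot: [3.138, -0.0, -1.515]
force: [0.6, 0.4, -0.6]
width: 0.0598
gripper_force: 0.0
```

Run:
```python
from h import *
s=arm.get_state();print(s['t'],s['q'],s['eef_pos'],s['ee_rot'],s['width'])
p,d=arm.grab_frame('wrist');cv2.imwrite('pics/w3.png',p);P=spoonprof('wrist',-.3,.05,s=s,p=p,xr=(.56,.62))
print(go([.592,-.113,.05],-86.7))
```

```text
16.15 [ 2.24469142e-01  2.49543011e-01 -2.26164661e-01 -9.94301153e-05
 -1.09850722e+00 -1.68644276e-01] [ 0.58795099 -0.06245959  0.16249629] [ 3.13820775e+00 -4.86656073e-04 -1.51501602e+00] 0.05976924171013923
ymin [ 0.6023 -0.1588  0.012 ] ymax [0.5882 0.05   0.012 ]
-0.149 0.5953 0.016
-0.129 0.5943 0.016
-0.109 0.5928 0.015
-0.089 0.5917 0.016
-0.069 0.5902 0.015
-0.049 0.5891 0.015
-0.029 0.588 0.015
-0.009 0.5865 0.014
0.011 0.5849 0.016
0.031 0.5829 0.016
0.051 0.5829 0.03
[[0.052, -0.0013, 0.1127], [0.17, -0.01, -0.05]]
```

Call:
move_arm(rows="0 0 0 0.0465 -0.001 0.04 0.06;0 0 0 0 0 0.05 0.06;0 0 0 0 0 0.05 0.06;0 0 0 0 0 0.03 0.06;0 0 0 0 0 0.012 0.06;0 0 0 0 0 0.005 0.06;0 0 0 0 0 0 0.06")

```text
t: 17.08
eef_pos: [0.5935, -0.1055, -0.0218]
ee_rot: [-3.141, -0.0, -1.511]
force: [0.6, 0.2, 0.5]
width: 0.06
gripper_force: 0.0
```

Call:
move_arm(rows="0 0 0 0 0 0 0.01;0 0 0 0 0 0 0.01;0 0 0 0 0 0 0.01;0 0 0 0 0 0 0.01;0 0 0 0 0 0 0.01;0 0 0 0 0 0 0.01", squeeze=25)

```text
t: 17.82
eef_pos: [0.5928, -0.1059, -0.0225]
ee_rot: [3.142, -0.0, -1.511]
force: [-0.5, 0.3, 1.5]
width: 0.0176
gripper_force: 25.0
```

Call:
move_arm(rows="0 0 0 0 0 0 0.03;0 0 0 0 0 0 0.03;0 0 0 0 0 0.0035 0.03;0 0 0 0 0 0 0.01;0 0 0 0 0 0 0.01;0 0 0 0 0 0 0.01;0 0 0 0 0 0 0.01;0 0 0 0 0 0 0.01")

```text
t: 18.82
eef_pos: [0.5928, -0.1058, -0.026]
ee_rot: [3.142, -0.0, -1.511]
force: [-0.1, 0.8, -0.6]
width: 0.0176
gripper_force: 25.0
```

Run:
```python
from h import *
s=arm.get_state();print(s['t'],s['eef_pos'],s['ee_rot'],s['width'],s['gripper_force'],s['force'])
print(go([.578,.1235,-.0255],-86.8))
P=spoonprof('top',-.3,.2,s=s,xr=(.54,.63))
P=spoonprof('side',-.3,.2,s=s,xr=(.54,.63))
```

```text
18.825 [ 0.59280405 -0.10583199 -0.02603774] [ 3.14152432e+00 -1.14253413e-05 -1.51116906e+00] 0.01758742377218199 25.000413358211517 [-0.14017754  0.77077196 -0.55750526]
[[-0.2298, 0.0011, -0.0005], [0.0, -0.0, 0.22]]
ymin [ 0.591  -0.1637  0.012 ] ymax [0.5825 0.0604 0.012 ]
-0.154 0.5925 0.009
-0.074 0.5888 0.013
-0.054 0.5884 0.013
-0.034 0.5878 0.013
-0.014 0.5843 0.013
0.006 0.5838 0.013
0.026 0.5833 0.013
0.046 0.5767 0.025
0.066 0.5734 0.024
ymin [ 0.5955 -0.1713  0.012 ] ymax [0.572  0.1374 0.012 ]
-0.161 0.5953 0.016
-0.141 0.5942 0.017
-0.121 0.5935 0.017
-0.101 0.5951 0.012
-0.081 0.5696 0.001
-0.061 0.589 0.028
-0.021 0.5919 0.024
-0.001 0.579 0.022
0.019 0.5837 0.015
0.039 0.5807 0.032
0.059 0.5773 0.037
0.079 0.5757 0.037
0.099 0.5763 0.038
0.119 0.579 0.039
0.139 0.5774 0.028
```

Held on the full thickness and aligned. Sliding in, the last part slowly.

Call:
move_arm(rows="0 0 0.2 -0.01 0 -0.001 0.01;0 0 0 -0.025 0 0 0.01;0 0 0 -0.03 0 0 0.01;0 0 0 -0.03 0 0 0.01;0 0 0 -0.03 0 0 0.01;0 0 0 -0.03 0 0 0.01;0 0 0 -0.03 0 0 0.01;0 0 0 -0.015 0.001 0 0.01")

```text
t: 19.92
eef_pos: [0.5805, 0.0957, -0.0249]
ee_rot: [-3.141, 0.0, -1.513]
force: [0.6, 0.2, -0.9]
width: 0.0181
gripper_force: 25.0
```

Call:
move_arm(rows="0 0 0 -0.008 0 0 0.01;0 0 0 0 0 0 0.01")

```text
t: 20.18
eef_pos: [0.5801, 0.1019, -0.0251]
ee_rot: [3.142, -0.0, -1.514]
force: [-0.1, 0.5, -0.4]
width: 0.0179
gripper_force: 25.0
```

Run:
```python
from h import *
s=arm.get_state();print(s['t'],s['eef_pos'],s['ee_rot'],s['force'])
K,W=cam('wrist',s);p,d=arm.grab_frame('wrist');
q=arm.grab_frame('top')[0];cv2.imwrite('pics/t4.png',np.vstack([cv2.resize(q[110:240,150:310],(480,390),interpolation=cv2.INTER_CUBIC),cv2.resize(p,(480,210))[:210]]))
P=spoonprof('top',-.1,.4,p=q,s=s,xr=(.53,.62))
```

```text
20.175 [ 0.58005818  0.10193035 -0.02505458] [ 3.14150814e+00 -3.81402098e-05 -1.51424388e+00] [-0.0612712   0.49528074 -0.44903123]
ymin [0.5798 0.0422 0.012 ] ymax [0.5697 0.2044 0.012 ]
0.052 0.5811 0.016
0.072 0.5793 0.012
0.132 0.5548 0.003
0.152 0.5708 0.0
0.172 0.5735 0.013
0.192 0.5731 0.013
0.212 0.5682 0.003
```

View pics/t4.png

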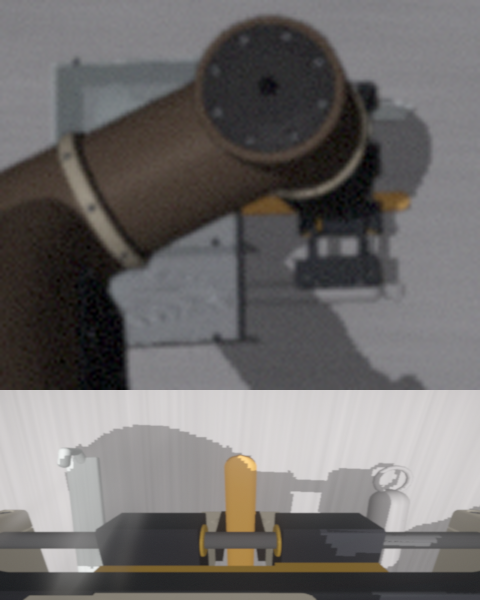

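The spoon is going straight down the middle bay, with its handle out between the untouched ladle and whisk. About 20 mm to go, so I'll use a lighter grip and creep to the wall.

Call:
move_arm(rows="0 0 0 -0.008 0 0 0.01;0 0 0 -0.005 0 0 0.01;0 0 0 -0.002 0 0 0.01;0 0 0 -0.001 0 0 0.01;0 0 0 0 0 0 0.01", squeeze=12)

```text
t: 20.9
eef_pos: [0.5792, 0.1178, -0.0251]
ee_rot: [3.142, 0.0, -1.515]
force: [-0.4, -0.5, -1.0]
width: 0.0176
gripper_force: 12.0
```

Call:
move_arm(rows="0 0 0 -0.0015 0 0 0.01;0 0 0 -0.0015 0 0 0.01;0 0 0 0 0 0 0.01")

```text
t: 21.28
eef_pos: [0.5791, 0.1209, -0.025]
ee_rot: [-3.142, 0.0, -1.515]
force: [-0.6, 0.4, -1.2]
width: 0.0176
gripper_force: 12.0
```

Call:
move_arm(rows="0 0 0 -0.001 0 0 0.01;0 0 0 -0.001 0 0 0.01;0 0 0 0 0 0 0.01")

```text
t: 21.65
eef_pos: [0.5789, 0.1227, -0.0251]
ee_rot: [3.141, -0.0, -1.515]
force: [0.5, -1.0, -1.4]
width: 0.0179
gripper_force: 12.0
```

Call:
move_arm(rows="0 0 0 -0.001 0 0 0.01;0 0 0 -0.001 0 0 0.01;0 0 0 0 0 0 0.01")

```text
t: 22.02
eef_pos: [0.5779, 0.1227, -0.0254]
ee_rot: [3.139, -0.002, -1.515]
force: [0.8, -9.9, -0.1]
width: 0.0177
gripper_force: 12.0
```

Call:
move_arm(rows="0 0 0 -0.001 0 0 0.01;0 0 0 -0.001 0 0 0.01;0 0 0 0 0 0 0.01")

```text
t: 22.4
eef_pos: [0.5767, 0.1227, -0.0258]
ee_rot: [3.137, -0.005, -1.516]
force: [2.0, -16.7, 0.5]
width: 0.0176
gripper_force: 12.0
```

Call:
move_arm(rows="0 0 0 -0.001 0 0 0.01;0 0 0 0 0 0 0.01")

```text
t: 22.65
eef_pos: [0.5762, 0.1231, -0.0259]
ee_rot: [3.136, -0.005, -1.516]
force: [1.8, -19.2, -0.9]
width: 0.0177
gripper_force: 12.0
```

Contact with the back wall came at the predicted place. Easing off the push, setting it down and releasing.

Call:
move_arm(rows="0 0 0 0.002 0 0.0005 0.01;0 0 0 0.0015 0 0.0005 0.01;0 0 0 0 0 0 0.01;0 0 0 0 0 0 0.025;0 0 0 0 0 0 0.04;0 0 0 0 0 0 0.05;0 0 0 0 0 0 0.05;0 0 0 0 0 0 0.05")

```text
t: 23.65
eef_pos: [0.5789, 0.1244, -0.026]
ee_rot: [-3.142, 0.0, -1.515]
force: [0.4, -0.2, 0.6]
width: 0.0497
gripper_force: 0.0
```

Call:
move_arm(rows="0 0 0 0 0 -0.02 0.05;0 0 0 0 0 -0.04 0.05;0 0 0 0 0 -0.05 0.05;0 0 0 0 0 -0.05 0.05;0 0 0 0.06 0 -0.04 0.05;0 0 0 0.06 0 -0.03 0.05;0 0 0 0.05 0 0 0.05;0 0 0 0 0 0 0.05")

```text
t: 24.65
eef_pos: [0.5875, -0.0362, 0.197]
ee_rot: [-3.141, 0.0, -1.518]
force: [0.0, 0.1, 0.7]
width: 0.05
gripper_force: 0.0
```

Run:
```python
from h import *
s=arm.get_state();print(s['t'],s['eef_pos'],s['ee_rot'],s['force'])
P=spoonprof('wrist',.0,.2,s=s,xr=(.5,.64))
q=arm.grab_frame('side')[0];P=spoonprof('side',.0,.45,p=q,s=s,xr=(.5,.64))
t=arm.grab_frame('top')[0];cv2.imwrite('pics/f.png',np.vstack([cv2.resize(q[80:200,240:400],(400,300),interpolation=cv2.INTER_CUBIC),cv2.resize(t[110:230,150:310],(400,300),interpolation=cv2.INTER_CUBIC)]))
```

```text
24.65 [ 0.58752687 -0.03622736  0.19698648] [-3.14102718e+00  7.84626053e-05 -1.51842323e+00] [0.00532825 0.11097281 0.66466771]
ymin [0.5773 0.0624 0.012 ] ymax [0.6283 0.2    0.012 ]
0.072 0.5801 0.015
0.092 0.5793 0.015
0.132 0.5766 0.012
0.152 0.5762 0.015
0.172 0.5747 0.016
0.192 0.57 0.14
ymin [0.5792 0.0521 0.012 ] ymax [0.6301 0.366  0.012 ]
0.062 0.5798 0.014
0.082 0.5804 0.017
0.102 0.5789 0.016
0.122 0.5779 0.016
0.142 0.5769 0.016
0.162 0.5758 0.014
0.182 0.5742 0.015
0.202 0.5737 0.015
0.222 0.572 0.016
0.242 0.5715 0.015
0.262 0.5663 0.025
0.342 0.6108 0.004
0.362 0.6281 0.023
```

View pics/f.png

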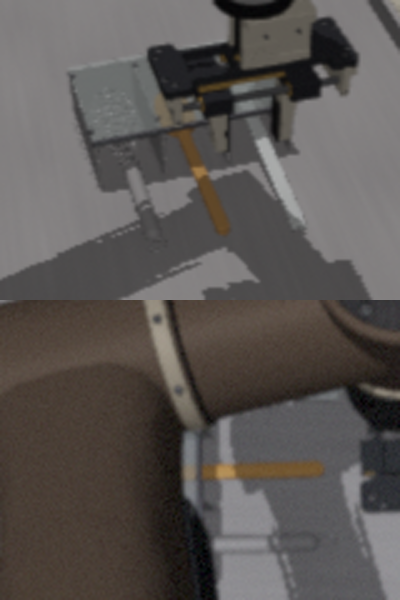

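The final view shows the handle sticking out straight between the ladle and whisk, the bowl in the middle bay and the hand clear. Handing in.

```bash
python3 -c "
from station import arm
print(arm.job_done())"
```

```text
the job is handed in; nothing more can be done
None
```

The bamboo spoon is back in the middle bay, bowl first against the back wall (I felt the contact), lying straight to within about 1° with its handle out; the job was handed in at about 25 s, and nothing else looked disturbed.

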